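# Tip the cherry tomatoes out of the spouted jug into the blue bowl

## Task

Pick up the white jug and, keeping it upright, turn it until its spout faces the blue bowl, then tip it forward over the spout so that all three cherry tomatoes roll into the bowl. Stand the empty jug back upright on the worktop and let go of it. Leave the terracotta bowl where it stands.

Things in the scene. Friction and masses are not known exactly. Their poses are not given: they have to be found in the camera images.
- jug_center (a point): white low jug, blue rim line, loose, 0.24 kg filled. Point on the axis of its round body, 37 mm above its underside; x axis along the spout, z up. Flares from a 54 mm floor to a 92 mm rim 74 mm high; the long open spout is a ramp rising at 34 degrees, so tip the jug 50 to 60 degrees to empty it. At the start the spout faces roughly the robot; the bowl is to the right of the jug (-y).
- jug_lip (a point): middle of the jug's spout lip, 54 mm wide: 109 mm along x and 21 mm above the jug's centre point; axes as the jug's.
- jug_handle (a point): where to pinch the jug's handle from above: an upright bar with flat sides, 12 mm thick along the jug's y, 20 mm along x; its top is 24 mm above this point, its foot 36 mm below. The point is 70 mm behind (-x) and 13 mm above the jug's centre point; axes as the jug's.
- bowl: round blue bowl, loose, 0.4 kg, rim 124 mm in diameter, 58 mm high, the place for the tomatoes; origin at the centre of its underside, z up.
- tomato_a: cherry tomato, red ball 20 mm in diameter, 12 g; origin at its centre. All three lie on the floor of the jug at the start and roll freely.
- tomato_b: cherry tomato, red ball 20 mm in diameter, 12 g; origin at its centre. All three lie on the floor of the jug at the start and roll freely.
- tomato_c: cherry tomato, red ball 20 mm in diameter, 12 g; origin at its centre. All three lie on the floor of the jug at the start and roll freely.
- dish: smaller brown terracotta bowl, loose, 0.3 kg, rim 100 mm in diameter, 46 mm high, not to be disturbed and no place for tomatoes; origin at the centre of its underside, z up. It and the blue bowl stand side by side along x, in either order.

How it is judged:
On the way, in this order (a step that is already met when the one before it is completed fails the run):
1. the jug, still upright, is turned so that its spout faces the bowl (angle between jug_center's own z axis and vertical below 0.35 rad and x of bowl in the frame of jug_center above 0.05 m and y of bowl in the frame of jug_center between -0.04 and 0.04 m), for 0.1 s.
2. the jug is tipped by more than 35 degrees with its spout towards the bowl (angle between jug_center's own z axis and vertical above 0.61 rad and x of bowl in the frame of jug_center above 0.02 m and y of bowl in the frame of jug_center between -0.04 and 0.04 m), for 0.1 s.
At the end, for the whole second after the job is handed in: All three tomatoes lie in the blue bowl (centres within 50 mm of its axis and below its rim), the bowl stands upright, the jug stands upright (within 6 degrees) on the worktop, and the terracotta bowl is within 30 mm of where it stood (horizontal distance between each of tomato_a, tomato_b, tomato_c and bowl below 0.05 m and z of tomato_a in the frame of bowl between 0 and 0.055 m and z of tomato_b in the frame of bowl between 0 and 0.055 m and z of tomato_c in the frame of bowl between 0 and 0.055 m and angle between bowl's own z axis and vertical below 0.12 rad and angle between jug_center's own z axis and vertical below 0.1 rad and height (world z) of jug_center between 0.027 and 0.047 m and distance of dish from where it was at the start of the episode below 0.03 m); the robot touches nothing.
It fails at once if the terracotta bowl is pushed or carried more than 30 mm or knocked over (distance of dish from where it was at the start of the episode above 0.03 m or angle between dish's own z axis and vertical above 0.5 rad).
It also fails if it takes over 69 s, if anything falls off the work surface, if the arm or the gripper's body presses on something with over 40 N, if the wrist force passes 120 N, or if a joint passes its speed limit or range.

## Robot

A 7-joint arm with a two-finger parallel gripper is mounted at the origin on a cart in front of the work surface, level with it; the furniture and walls round the work are solid. World frame = base frame: x ahead of the robot, y to its left, z up, the work surface at z = 0. Lengths are in m, angles in rad, forces in N, time in s.
With the tool pointing down it reaches from about 0.4 to 0.85 m from the base axis. Payload 10.4 kg.
Tool frame: the origin (TCP) lies midway between the tips of the shut fingers; the grasp point (between the pads) lies 19 mm behind it; z points along the fingers, y is the line along which they close (so a half turn about z gives the same grasp; the last joint's range is limited). The gripper opens to 87 mm and grips with 3 to 60 N. Pads are 19 mm wide; open, the fingers measure 117 mm over their backs; the gripper's body (75 mm by 190 mm) begins 51 mm behind the grasp point.
Start: joints at [1.103, 0.332, -0.065, 1.46, 0.022, 1.35, -0.088], TCP at [0.269, -0.564, 0.223] pointing down, gripper open.
Joint ranges: [-2.6, 2.6], [-0.5, 2.12], [-1.47, 1.34], [0.16, 2.42], [-1.27, 4.41], [0.06, 2.06], [-2.6, 2.6]. Speed limits (rad/s): [2.22, 2.22, 2.79, 2.79, 3.14, 3.14, 3.14].

## Interface

Orientations are given as a unit quaternion [x, y, z, w].
In Python, from bench import r gives the robot as it stands.
- The arm moves only by the tool apply_moves, never from a script. Its argument "steps" is a list of rows, each a list of 7 numbers: the turn, a rotation vector about the tool's x, y, z in rad, then the shift along the tool's x, y, z in mm, then the opening, from -1 (shut) to 1 (fully open). In form: [[ax, ay, az, x, y, z, claw], ...]. A call has 1 to 20 rows; each row is the pose to reach, as a shift and turn from the pose commanded when the call began, along the tool's axes at that moment; what a row does not reach only later rows make up. A row lasts 1/12 s, in which the tool goes at most 41.7 mm and 7.16 degrees, less where a joint would pass 70% of its speed; a pose out of reach is approached as far as the arm can. A call with a gripper value outside its range is refused whole. The fingers move at their own pace and stop on an object; "force" is the grip in N (left out, the last holds). Time passes only in rows, so rows that repeat a pose let the fingers close. It gives the time, the measured TCP pose, the force, the opening and the grip force at its end, in the units of the state.
- r.read_state(): the state, without advancing time (a new reading comes with each control period).
- r.camera(name): name is "scene" or "top"; returns a dict with "pixels" (480x640x3 uint8, red, green, blue), "z_map" (480x640 float32, m along the optical axis (not along the pixel's ray), 0 where there is no reading), "fovy" (degrees; the focal length in pixels is half the picture's height over the tangent of half this angle, whatever the lens; pixels are square), "cx", "cy" (the principal point, pixels), "position" and "orientation" of the camera in the world. Camera axes: x right, y down, z forward; pixel columns grow to the right and rows downward; lengths in m; the calibration is good to about 2 mm. A picture is of the moment at which its call begins.
- r.close_job(): hands the job in; it is judged then, once.
The state is a dict: "time": time; "joint_positions": joint angles; "joint_vel": joint speeds; "joint_torque": joint torques, N m; "ee_pos": TCP position; "eef_rot": TCP orientation; "ft_force": force on the tool from outside, world axes, zero at the start; "torque": the same for the moment, N m; "width": finger opening in m; "grip_force": force on a finger pad.
Only numpy, scipy, OpenCV 4.12 (cv2) and the standard library are available. Lean on these libraries where they do the work, as an engineer would, in place of code of your own. Each camera call takes 0.05 s, during which the arm holds its last target. There are 200 camera calls.

## Working session

There is one attempt and no reset: what is moved stays moved. The work goes in short steps, Python scripts to look and compute and a tool call to move; the robot and the scene stay as the last step left them, time stands still between calls to the robot, and variables do not carry over. Pictures are saved under pics/ and viewed, at most 10 in all, crops included, and the job is handed in when it is done.

Besides the shell and the picture viewer there is one more tool, called after "Emit:" by a JSON object that holds its "name" and its "arguments". apply_moves: Moves the arm, as the interface text tells. Its arguments: {"type":"object","properties":{"steps":{"type":"array","items":{"type":"array","items":{"type":"number"}}},"force":{"type":"number"}},"required":["steps"]}

```bash
ls; mkdir -p pics
cat > h.py <<'E'
import numpy as np, cv2
from bench import r
from scipy.spatial.transform import Rotation as R
def cloud(c):
    f=240/np.tan(np.radians(c["fovy"])/2)
    v,u=np.mgrid[:480,:640]; z=c["z_map"]
    p=np.stack([(u-c["cx"])/f*z,(v-c["cy"])/f*z,z],-1)
    o=np.array(c["orientation"]); M=R.from_quat(o).as_matrix() if o.size==4 else o
    return p@M.T+np.array(c["position"])
E
python3 - <<'E'
from h import *
for n in ("scene","top"):
    c=r.camera(n); np.savez("pics/"+n,P=cloud(c),px=c["pixels"])
    cv2.imwrite(f"pics/{n}1.png",c["pixels"][...,::-1]); print(n,c["position"],c["orientation"],c["fovy"],c["cx"],c["cy"])
print(r.read_state())
E
```

```text
pics
scene [-0.06646517  0.77699754  0.53491026] [-0.3822075   0.79558254 -0.4292239   0.19165774] 52.019393183709205 319.55785024619155 233.29150817584897
top [0.33339624 0.31934575 0.92314292] [ 0.70488583 -0.70309181  0.05734176 -0.07422801] 44.55506671036126 320.61473691101173 234.51321137701444
{'time': 0.1, 'joint_positions': array([ 1.10339912,  0.33283291, -0.06468532,  1.46085866,  0.02159658,
        1.3498844 , -0.08846372]), 'joint_vel': array([-0.00090986, -0.00012557, -0.00036857, -0.00082948,  0.00016461,
        0.00111372, -0.00050509]), 'joint_torque': array([ 9.85166553e-04, -6.24543071e+01,  2.43651133e-02, -3.90711486e+01,
       -6.14549895e-02,  3.66387866e-02,  1.11540730e-04]), 'ee_pos': array([ 0.26876418, -0.56388088,  0.22181769]), 'eef_rot': array([ 9.75366484e-01,  2.20589680e-01, -1.70475980e-04, -6.21111544e-04]), 'ft_force': array([ 0.1857224 , -0.08504409, -0.37558801]), 'torque': array([ 0.01768172, -0.02733264, -0.00770714]), 'grip_force': 0.0, 'width': 0.08717468599066744}
```

View pics/top1.png

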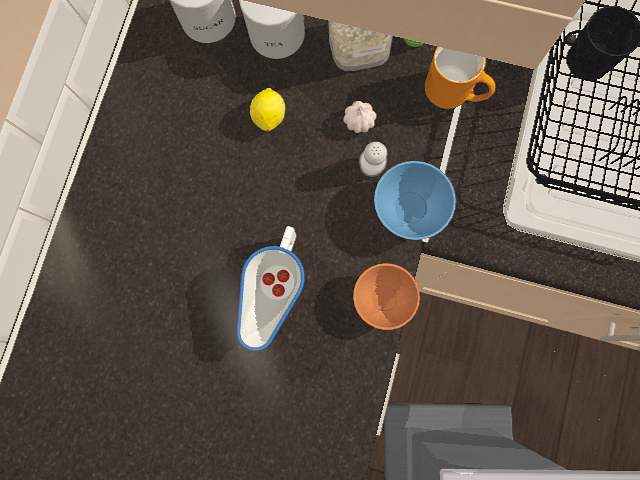

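View pics/scene1.png

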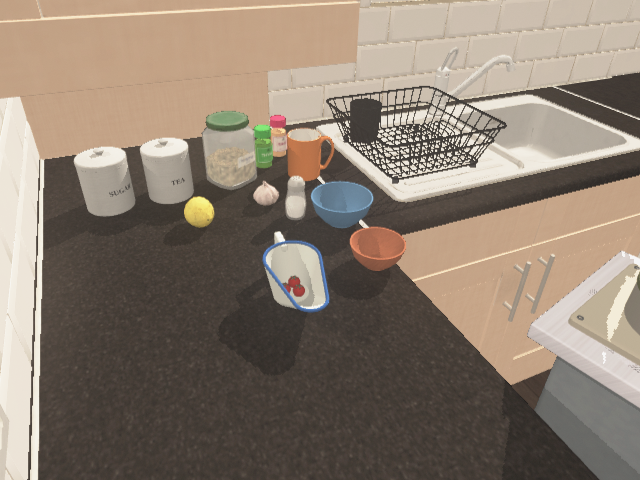

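The top view shows the jug body at about (272,278), its spout lip at (254,342) and its handle at (289,238). The blue bowl is at (415,200) and the terracotta bowl at (387,297). In the scene view the tomatoes are in the jug, and there's an overhead cabinet behind the workspace.

```bash
cat >> h.py <<'E'
def fit(c,P=None):
    px=c["pixels"]; P=cloud(c)
    hsv=cv2.cvtColor(px,cv2.COLOR_RGB2HSV); H,S,V=[hsv[...,i].astype(int) for i in range(3)]
    Z=P[...,2]; out={}
    def circ(m):
        q=P[m]; A=np.c_[2*q[:,:2],np.ones(len(q))]
        s=np.linalg.lstsq(A,(q[:,:2]**2).sum(1),rcond=None)[0]
        return s[:2].round(4),np.sqrt(s[2]+s[0]**2+s[1]**2).round(4),len(q),np.median(q[:,2]).round(3)
    inb=(abs(P[...,0]-.45)<.35)&(abs(P[...,1])<.6)
    return P,H,S,V,Z,circ,inb
E
python3 - <<'E'
from h import *
c=r.camera("top"); P,H,S,V,Z,circ,inb=fit(c)
def comp(m,box):
    u0,v0,u1,v1=box; k=np.zeros_like(m); k[v0:v1,u0:u1]=1; return m&k
bl=(H>95)&(H<120)&(S>90)
print("bowl",circ(comp(bl&(Z>.05),(365,150,465,250))))
tc=(H<15)&(S>100)
print("dish",circ(comp(tc&(Z>.039),(345,255,425,340))))
jr=comp(bl,(225,235,315,360))
print("jug rim line z",np.percentile(Z[jr],[5,50,95]))
q=P[jr&(Z>.05)];print(q.min(0),q.max(0))
w=comp((S<60)&(V>150)&(Z>.05),(275,220,302,252)); print("handle", P[w].mean(0),w.sum(),P[w].min(0),P[w].max(0),np.median(Z[w]))
for (u,v) in [(254,346),(239,335),(271,340),(254,349),(272,248),(303,275),(244,275),(289,232),(287,243)]: print(u,v,P[v,u].round(3))
red=comp((H<8)&(S>150),(240,240,310,320)); print(P[red].mean(0))
# obstacles height map
for x in np.arange(.2,.95,.05):
    print(round(x,2),[ (lambda m: round(float(np.percentile(Z[m],98)),2) if m.sum()>5 else None)((abs(P[...,0]-x)<.025)&(abs(P[...,1]-y)<.025)&(c["z_map"]>0)) for y in np.arange(.4,-.36,-.05)])
E
```

```text
bowl (array([0.5023, 0.2258]), np.float64(0.0897), 969, np.float64(0.057))
dish (array([0.4021, 0.2469]), np.float64(0.0482), 800, np.float64(0.045))
jug rim line z [0.00135283 0.07165447 0.07772235]
[0.32568379 0.31934575 0.05590596] [0.47665927 0.46230344 0.92314292]
handle [0.48912937 0.39045476 0.0711141 ] 219 [0.46868707 0.38099469 0.05056056] [0.50709604 0.40789363 0.07726892] 0.07212592932396733
254 346 [0.331 0.437 0.057]
239 335 [0.347 0.459 0.061]
271 340 [0.34  0.412 0.058]
254 349 [0.327 0.436 0.059]
272 248 [0.473 0.412 0.074]
303 275 [0.433 0.365 0.076]
244 275 [0.433 0.452 0.075]
289 232 [0.497 0.387 0.073]
287 243 [0.481 0.39  0.072]
[0.42916123 0.40959428 0.02108937]
0.2 [0.0, 0.0, 0.0, 0.0, None, -0.9, -0.9, -0.9, -0.9, -0.9, -0.9, -0.9, -0.89, -0.9, -0.9, -0.9]
0.25 [0.0, 0.0, 0.0, 0.0, -0.11, -0.9, -0.9, -0.9, -0.9, -0.9, -0.9, -0.9, -0.9, -0.9, -0.9, -0.89]
0.3 [0.0, 0.0, 0.0, 0.0, -0.09, -0.9, -0.9, -0.9, -0.9, -0.9, -0.89, -0.9, -0.89, -0.89, -0.9, -0.9]
0.35 [0.07, 0.0, 0.0, 0.05, 0.05, None, -0.9, -0.9, -0.9, -0.89, -0.9, -0.9, -0.9, -0.24, -0.36, -0.39]
0.4 
[... 384 characters left out ...]
 None]
0.6 [0.0, 0.0, 0.06, 0.09, 0.06, 0.06, 0.0, 0.11, 0.08, 0.02, 0.06, 0.05, None, None, None, None]
0.65 [0.0, 0.0, 0.02, 0.09, 0.0, 0.39, 0.41, 0.11, 0.11, 0.02, 0.08, 0.08, 0.0, None, None, -0.73]
0.7 [0.06, 0.31, 0.33, 0.35, 0.37, 0.38, 0.1, 0.0, 0.11, 0.02, 0.08, 0.08, 0.0, -0.73, -0.73, -0.73]
0.75 [0.29, 0.3, 0.0, 0.0, 0.0, 0.1, 0.1, 0.0, 0.11, 0.12, 0.12, 0.09, 0.02, -0.73, None, None]
0.8 [0.11, 0.05, 0.12, 0.12, 0.0, 0.09, 0.07, 0.0, 0.08, 0.12, 0.11, 0.12, 0.02, None, None, None]
0.85 [0.12, 0.07, None, None, 0.03, 0.01, None, None, None, 0.11, 0.12, 0.1, 0.01, None, None, None]
0.9 [None, 0.0, None, None, None, None, None, None, None, None, 0.01, 0.01, 0.01, None, None, None]
```

Run:
```python
from h import *
c=r.camera("top"); P,H,S,V,Z,circ,inb=fit(c)
def comp(m,box):
    u0,v0,u1,v1=box; k=np.zeros_like(m); k[v0:v1,u0:u1]=1; return m&k
bl=(H>95)&(H<120)&(S>90)
for n,m in (("bowl",comp(bl&(Z>.054)&(Z<.065),(365,150,465,250))),("dish",comp((H<15)&(S>100)&(Z>.042)&(Z<.052),(345,255,425,340))),("shaker",comp((Z>.06)&(Z<.2),(355,138,390,180))),
 ("jugrim",comp(bl&(Z>.071)&(Z<.08),(225,235,315,290)))):
    print(n,circ(m),P[m].min(0).round(3),P[m].max(0).round(3))
s=r.camera("scene"); Q=cloud(s)
for (u,v) in [(20,140),(150,125),(260,100),(350,60)]: print(u,v,Q[v,u].round(3))
```

```text
bowl (array([0.5504, 0.199 ]), np.float64(0.059), 720, np.float64(0.057)) [0.489 0.138 0.054] [0.612 0.26  0.063]
dish (array([0.4057, 0.243 ]), np.float64(0.047), 641, np.float64(0.045)) [0.357 0.194 0.042] [0.455 0.292 0.051]
shaker (array([0.6156, 0.2585]), np.float64(0.0126), 454, np.float64(0.084)) [0.582 0.236 0.06 ] [0.635 0.276 0.091]
jugrim (array([0.4297, 0.4105]), np.float64(0.0443), 386, np.float64(0.076)) [0.413 0.365 0.071] [0.476 0.458 0.079]
20 140 [1.02  0.649 0.126]
150 125 [1.135 0.341 0.05 ]
260 100 [1.058 0.053 0.08 ]
350 60 [0.655 0.1   0.28 ]
```

Emit:
{"name": "apply_moves", "arguments": {"steps": [[0, 0, -0.75, 365, -229, -28, 1], [0, 0, -0.75, 365, -229, -28, 1], [0, 0, -0.75, 365, -229, -28, 1], [0, 0, -0.75, 365, -229, -28, 1], [0, 0, -0.75, 365, -229, -28, 1], [0, 0, -0.75, 365, -229, -28, 1], [0, 0, -0.75, 365, -229, -28, 1], [0, 0, -0.75, 365, -229, -28, 1], [0, 0, -0.75, 365, -229, -28, 1], [0, 0, -0.75, 365, -229, -28, 1], [0, 0, -0.75, 365, -229, -28, 1], [0, 0, -0.75, 365, -229, -28, 1], [0, 0, -0.75, 365, -229, -28, 1]]}}

```text
time: 1.33
ee_pos: [0.5002, -0.1996, 0.2505]
eef_rot: [0.826, 0.563, -0.0, -0.0]
ft_force: [-0.3, -0.5, 1.5]
width: 0.087
grip_force: 0.0
```

```bash
cat >> h.py <<'E'
def log():
    s=r.read_state()
    with open("log.txt","a") as f: f.write(" ".join(map(str,[*s["joint_positions"],*s["ee_pos"],*s["eef_rot"]]))+"\n")
    M=R.from_quat(s["eef_rot"]).as_matrix()
    print("t",s["time"],"q",s["joint_positions"].round(3),"p",s["ee_pos"].round(4),"w",round(s["width"],4),"g",s["grip_force"],"F",s["ft_force"].round(1)); print(M.round(3))
    return s,M
E
echo "1.10339912 0.33283291 -0.06468532 1.46085866 0.02159658 1.3498844 -0.08846372 0.26876418 -0.56388088 0.22181769 9.75366484e-01 2.20589680e-01 -1.70475980e-04 -6.21111544e-04" > log.txt
python3 -c "from h import *; log()"
```

```text
t 1.3333 q [ 0.694  0.157 -0.444  1.629  0.069  1.371 -0.132] p [ 0.5002 -0.1996  0.2505] w 0.087 g 0.0 F [-0.3 -0.5  1.5]
[[ 0.365  0.931 -0.   ]
 [ 0.931 -0.365 -0.   ]
 [-0.    -0.    -1.   ]]
```

Emit:
{"name": "apply_moves", "arguments": {"steps": [[0, 0, 1.449, 551, -218, 30, 1], [0, 0, 1.449, 551, -218, 30, 1], [0, 0, 1.449, 551, -218, 30, 1], [0, 0, 1.449, 551, -218, 30, 1], [0, 0, 1.449, 551, -218, 30, 1], [0, 0, 1.449, 551, -218, 30, 1], [0, 0, 1.449, 551, -218, 30, 1], [0, 0, 1.449, 551, -218, 30, 1], [0, 0, 1.449, 551, -218, 30, 1], [0, 0, 1.449, 551, -218, 30, 1], [0, 0, 1.449, 551, -218, 30, 1], [0, 0, 1.449, 551, -218, 30, 1], [0, 0, 1.449, 551, -218, 30, 1], [0, 0, 1.449, 551, -218, 30, 1], [0, 0, 1.449, 551, -218, 30, 1], [0, 0, 1.449, 551, -218, 30, 1], [0, 0, 1.449, 551, -218, 30, 1]]}}

```text
time: 2.75
ee_pos: [0.5015, 0.3703, 0.2188]
eef_rot: [0.992, -0.129, -0.003, 0.001]
ft_force: [0.7, 0.1, -0.9]
width: 0.0874
grip_force: 0.0
```

Run:
```python
from h import *; log()
c=r.camera("scene"); cv2.imwrite("pics/s2.png",c["pixels"][...,::-1])
```

```text
t 2.75 q [-0.515  0.347 -0.249  1.456  0.083  1.355 -2.597] p [0.5015 0.3703 0.2188] w 0.0874 g 0.0 F [ 0.7  0.1 -0.9]
[[ 0.967 -0.255 -0.006]
 [-0.255 -0.967 -0.002]
 [-0.005  0.003 -1.   ]]
```

View pics/s2.png

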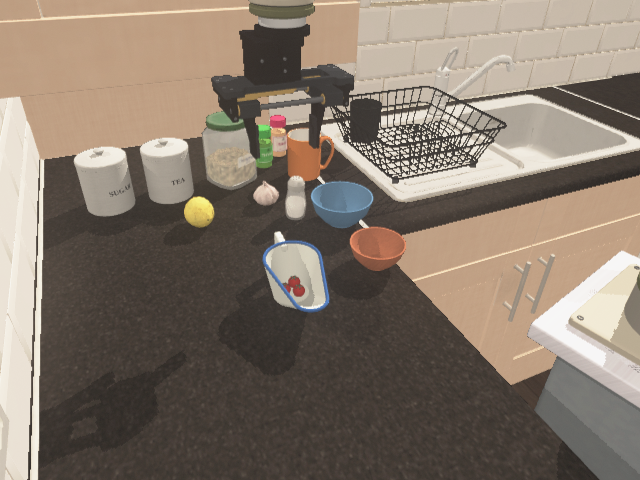

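The gripper hangs over (285,90) and has nothing near it. Joint 7 sits at its limit, so I'm backing the yaw off 8° before moving over the handle.

Emit:
{"name": "apply_moves", "arguments": {"steps": [[0, 0, -0.1, 0, 0, 0, 1], [0, 0, -0.14, -9, -21, 40, 1], [0, 0, -0.14, -9, -21, 80, 1], [0, 0, -0.14, -9, -21, 100, 1], [0, 0, -0.14, -9, -21, 110, 1], [0, 0, -0.14, -9, -21, 110, 1], [0, 0, -0.14, -9, -21, 110, 1]]}}

```text
time: 3.38
ee_pos: [0.4974, 0.3932, 0.1105]
eef_rot: [0.998, -0.059, -0.002, 0.0]
ft_force: [0.7, 0.4, 0.6]
width: 0.0869
grip_force: 0.0
```

Run:
```python
from h import *; log()
c=r.camera("scene"); cv2.imwrite("pics/s3.png",cv2.resize(c["pixels"][130:370,160:480,::-1],(800,600)))
```

```text
t 3.3833 q [-0.529  0.449 -0.274  1.553  0.125  1.16  -2.515] p [0.4974 0.3932 0.1105] w 0.0869 g 0.0 F [0.7 0.4 0.6]
[[ 0.993 -0.117 -0.005]
 [-0.117 -0.993 -0.   ]
 [-0.005  0.001 -1.   ]]
```

View pics/s3.png

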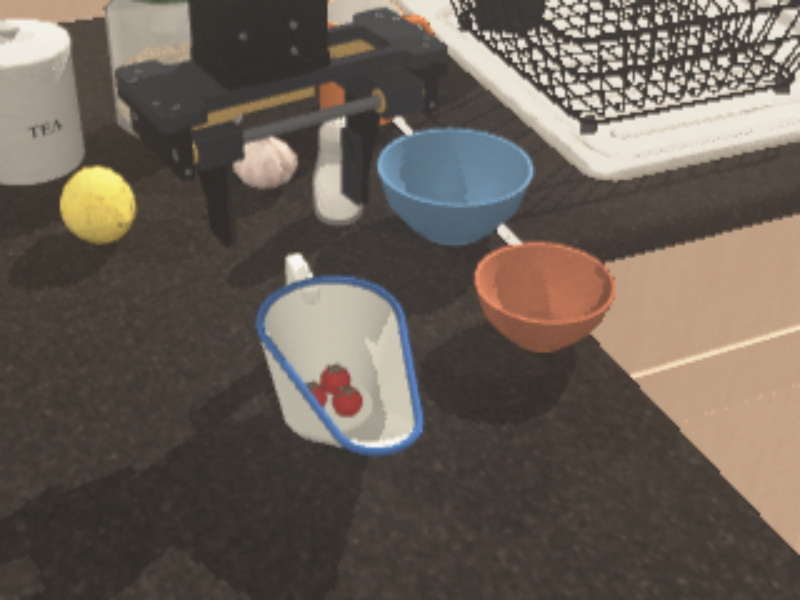

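The fingers straddle the handle, which is at (297,270) in the crop. Next I descend 77 mm and close gently.

Emit:
{"name": "apply_moves", "arguments": {"steps": [[0, 0, 0, 0, 0, 30, 1], [0, 0, 0, 0, 0, 55, 1], [0, 0, 0, 0, 0, 70, 1], [0, 0, 0, 0, 0, 77, 1], [0, 0, 0, 0, 0, 77, 1], [0, 0, 0, 0, 0, 77, -1], [0, 0, 0, 0, 0, 77, -1], [0, 0, 0, 0, 0, 77, -1], [0, 0, 0, 0, 0, 77, -1], [0, 0, 0, 0, 0, 77, -1], [0, 0, 0, 0, 0, 77, -1], [0, 0, 0, 0, 0, 77, -1], [0, 0, 0, 0, 0, 77, -1], [0, 0, 0, 0, 0, 77, -1], [0, 0, 0, 0, 0, 77, -1]], "force": 15}}

```text
time: 4.68
ee_pos: [0.4958, 0.394, 0.0324]
eef_rot: [0.998, -0.058, -0.003, 0.0]
ft_force: [0.2, -1.2, -0.4]
width: 0.0284
grip_force: 0.0
```

```bash
cat >> h.py <<'E'
def jug(c):
    P,H,S,V,Z,circ,inb=fit(c); bl=(H>95)&(H<120)&(S>90)&(Z>.02)&(Z<.4)
    n,l,st,_=cv2.connectedComponentsWithStats(bl.astype(np.uint8),connectivity=8)
    for i in range(1,n):
        if st[i,4]>60: q=P[l==i]; print(st[i],np.median(q,0).round(3),q.min(0).round(3),q.max(0).round(3))
    return P
E
python3 - <<'E'
from h import *; log()
c=r.camera("top"); jug(c); cv2.imwrite("pics/t4.png",c["pixels"][...,::-1])
E
```

```text
t 4.6833 q [-0.543  0.53  -0.258  1.614  0.148  1.021 -2.531] p [0.4958 0.394  0.0324] w 0.0284 g 0.0 F [ 0.2 -1.2 -0.4]
[[ 0.993 -0.115 -0.006]
 [-0.115 -0.993 -0.   ]
 [-0.006  0.001 -1.   ]]
[ 377  161   78   65 1944] [0.587 0.172 0.041] [0.511 0.138 0.02 ] [0.612 0.255 0.061]
[237 252  67  99 646] [0.387 0.44  0.069] [0.326 0.365 0.056] [0.467 0.462 0.109]
```

View pics/t4.png

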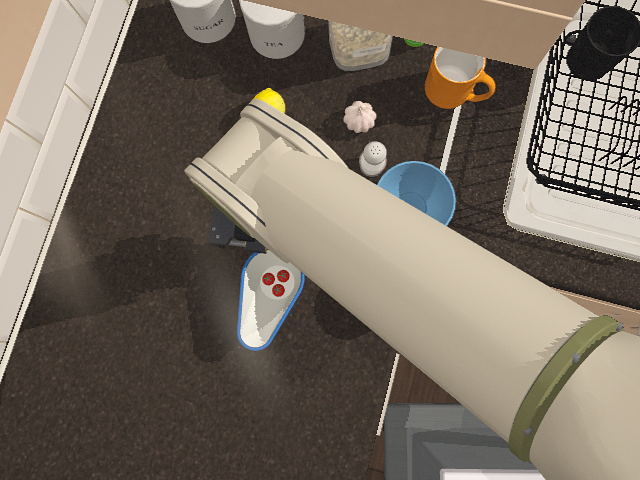

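The arm hides the handle, but the jug, with its rim at (270,290), hasn't moved. The fingers are still closing, with the opening at 28 mm.

Emit:
{"name": "apply_moves", "arguments": {"steps": [[0, 0, 0, 0, 0, 0, -1], [0, 0, 0, 0, 0, 0, -1], [0, 0, 0, 0, 0, 0, -1], [0, 0, 0, 0, 0, 0, -1], [0, 0, 0, 0, 0, 0, -1], [0, 0, 0, 0, 0, 0, -1], [0, 0, 0, 0, 0, 0, -1], [0, 0, 0, 0, 0, 0, -1]], "force": 20}}

```text
time: 5.4
ee_pos: [0.4957, 0.3941, 0.0324]
eef_rot: [0.998, -0.058, -0.003, 0.0]
ft_force: [-0.8, 0.2, -1.4]
width: 0.012
grip_force: 20.0
```

Run:
```python
from h import *; log()
c=r.camera("top"); P=jug(c)
```

```text
t 5.4 q [-0.544  0.53  -0.258  1.614  0.147  1.021 -2.531] p [0.4957 0.3941 0.0324] w 0.012 g 19.979006195208058 F [-0.8  0.2 -1.4]
[[ 0.993 -0.115 -0.006]
 [-0.115 -0.993 -0.   ]
 [-0.006  0.001 -1.   ]]
[ 377  161   78   65 1950] [0.587 0.172 0.041] [0.511 0.139 0.02 ] [0.612 0.255 0.062]
[247 253  64 101 650] [0.382 0.428 0.068] [0.322 0.355 0.057] [0.466 0.448 0.109]
```

Grasped at 12 mm, so the jug has squared up to the tool and jug x = -tool x. Next I grip harder and lift.

Emit:
{"name": "apply_moves", "arguments": {"steps": [[0, 0, 0, 0, 0, 0, -1], [0, 0, 0, 0, 0, -5, -1], [0, 0, 0, 0, 0, -15, -1], [0, 0, 0, 0, 0, -30, -1], [0, 0, 0, 0, 0, -50, -1], [0, 0, 0, 0, 0, -70, -1], [0, 0, 0, 0, 0, -85, -1], [0, 0, 0, 0, 0, -95, -1], [0, 0, 0, 0, 0, -98, -1], [0, 0, 0, 0, 0, -98, -1]], "force": 50}}

```text
time: 6.28
ee_pos: [0.4967, 0.3941, 0.1313]
eef_rot: [0.998, -0.058, -0.002, -0.0]
ft_force: [-0.1, -0.3, -3.0]
width: 0.012
grip_force: 50.0
```

Emit:
{"name": "apply_moves", "arguments": {"steps": [[0, 0, -0.05, 0, 0, 0, -1], [0, 0, -0.15, 0, 0, 0, -1], [0, 0, -0.25, 0, 0, 0, -1], [0, 0, -0.36, 0, 0, 0, -1], [0, 0, -0.47, 0, 0, 0, -1], [0, 0, -0.58, 0, 0, 0, -1], [0, 0, -0.69, 0, 0, 0, -1], [0, 0, -0.8, 0, 0, 0, -1], [0, 0, -0.91, 0, 0, 0, -1], [0, 0, -1.02, 0, 0, 0, -1], [0, 0, -1.13, 0, 0, 0, -1], [0, 0, -1.24, 0, 0, 0, -1], [0, 0, -1.35, 0, 0, 0, -1], [0, 0, -1.46, 0, 0, 0, -1], [0, 0, -1.57, 0, 0, 0, -1], [0, 0, -1.68, 0, 0, 0, -1], [0, 0, -1.79, 0, 0, 0, -1], [0, 0, -1.88, 0, 0, 0, -1], [0, 0, -1.93, 0, 0, 0, -1], [0, 0, -1.948, 0, 0, 0, -1]]}}

```text
time: 7.95
ee_pos: [0.4958, 0.3935, 0.1291]
eef_rot: [0.608, 0.794, -0.003, -0.003]
ft_force: [0.9, 0.3, -1.5]
width: 0.0114
grip_force: 50.0
```

Run:
```python
from h import *; log()
c=r.camera("top"); P=jug(c); d=r.camera("scene")
cv2.imwrite("pics/5.png",np.hstack([cv2.resize(x["pixels"][...,::-1],(400,300)) for x in (c,d)]))
```

```text
t 7.95 q [-0.29   0.487 -0.6    1.521  0.28   1.227 -0.668] p [0.4958 0.3935 0.1291] w 0.0114 g 49.98040422331542 F [ 0.9  0.3 -1.5]
[[-0.261  0.965 -0.007]
 [ 0.965  0.261 -0.001]
 [ 0.001 -0.007 -1.   ]]
```

View pics/5.png

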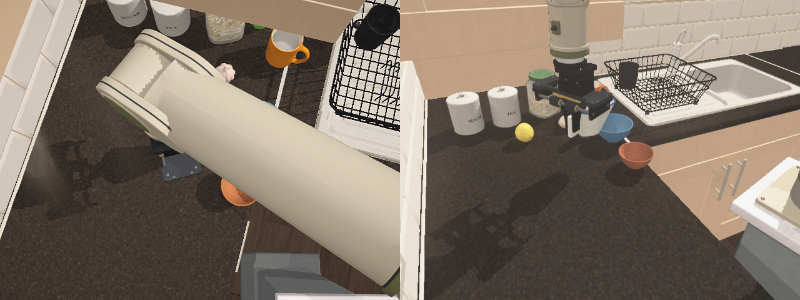

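Upright, the spout now faces the blue bowl. I'll lower to the pour start with the lip 35 mm short of the bowl axis, then tip the first 30° about the lip.

Emit:
{"name": "apply_moves", "arguments": {"steps": [[0, 0, 0, 3, 1, 12, -1], [0, 0, 0, 6, 2, 28, -1], [0, 0, 0, 10, 3, 44, -1], [0, 0, 0, 12, 3, 55, -1], [0, 0, 0, 12, 3, 60, -1], [0, 0, 0, 12, 3, 60, -1], [0, 0, 0, 12, 3, 60, -1], [0, 0, 0, 12, 3, 60, -1]]}}

```text
time: 8.72
ee_pos: [0.4962, 0.4067, 0.0713]
eef_rot: [0.609, 0.793, -0.001, -0.002]
ft_force: [0.6, -0.1, -1.5]
width: 0.0117
grip_force: 50.0
```

Emit:
{"name": "apply_moves", "arguments": {"steps": [[0, 0.0873, 0, 1, 0, -16, -1], [0, 0.1745, 0, 2, 0, -31.5, -1], [0, 0.262, 0, 0, 0, -47, -1], [0, 0.349, 0, -2, 0, -63, -1], [0, 0.436, 0, -6, 0, -78, -1], [0, 0.5236, 0, -11, 0, -93, -1], [0, 0.5236, 0, -11, 0, -93, -1]]}}

```text
time: 9.3
ee_pos: [0.5043, 0.3905, 0.165]
eef_rot: [0.592, 0.763, 0.159, -0.207]
ft_force: [1.7, -1.2, -3.4]
width: 0.0114
grip_force: 50.0
```

Run:
```python
from h import *; log()
d=r.camera("scene")
cv2.imwrite("pics/6.png",cv2.resize(d["pixels"][0:360,160:640,::-1],(800,600)))
```

```text
t 9.3 q [ 0.189  0.463 -0.818  1.647 -0.201  1.015 -0.201] p [0.5043 0.3905 0.165 ] w 0.0114 g 49.97955008991994 F [ 1.7 -1.2 -3.4]
[[-0.214  0.968 -0.127]
 [ 0.837  0.249  0.487]
 [ 0.503 -0.002 -0.864]]
```

View pics/6.png

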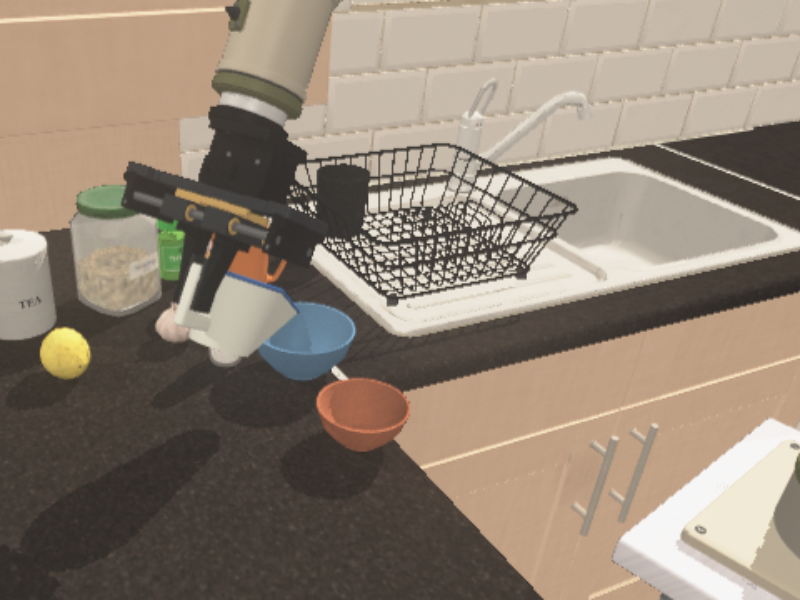

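The jug is tipped 30° with its lip over the blue bowl at (295,300). Nothing is touching and the hand is well clear of the cabinet. I'll continue to about 57°, slowly, then hold.

Emit:
{"name": "apply_moves", "arguments": {"steps": [[0, 0.0436, 0, 1, 0, -8, -1], [0, 0.0873, 0, 1, 0, -16, -1], [0, 0.131, 0, 2, 0, -24, -1], [0, 0.1745, 0, 2, 0, -31.5, -1], [0, 0.218, 0, 1, 0, -39, -1], [0, 0.262, 0, 0, 0, -47, -1], [0, 0.305, 0, -1, 0, -55, -1], [0, 0.349, 0, -2, 0, -63, -1], [0, 0.393, 0, -4, 0, -70.5, -1], [0, 0.436, 0, -6, 0, -78, -1], [0, 0.471, 0, -8, 0, -84, -1], [0, 0.471, 0, -8, 0, -84, -1], [0, 0.471, 0, -8, 0, -84, -1], [0, 0.471, 0, -8, 0, -84, -1], [0, 0.471, 0, -8, 0, -84, -1], [0, 0.471, 0, -8, 0, -84, -1], [0, 0.471, 0, -8, 0, -84, -1], [0, 0.471, 0, -8, 0, -84, -1], [0, 0.471, 0, -8, 0, -84, -1], [0, 0.471, 0, -8, 0, -84, -1]]}}

```text
time: 11.02
ee_pos: [0.5121, 0.3486, 0.2321]
eef_rot: [0.536, 0.696, 0.289, -0.38]
ft_force: [0.0, 0.2, -0.9]
width: 0.0116
grip_force: 50.0
```

Run:
```python
from h import *; s,M=log(); print("tilt",np.degrees(np.arccos(-M[2,2])))
c=r.camera("top"); d=r.camera("scene")
cv2.imwrite("pics/7.png",np.hstack([cv2.resize(c["pixels"][100:300,300:500,::-1],(400,400)),cv2.resize(d["pixels"][130:330,230:430,::-1],(400,400))]))
```

```text
t 11.0167 q [ 0.57   0.599 -0.987  1.676 -0.567  1.118  0.204] p [0.5121 0.3486 0.2321] w 0.0116 g 49.98095708666369 F [ 0.   0.2 -0.9]
[[-0.137  0.966 -0.22 ]
 [ 0.527  0.259  0.81 ]
 [ 0.839 -0.005 -0.544]]
tilt 57.04544799248095
```

View pics/7.png

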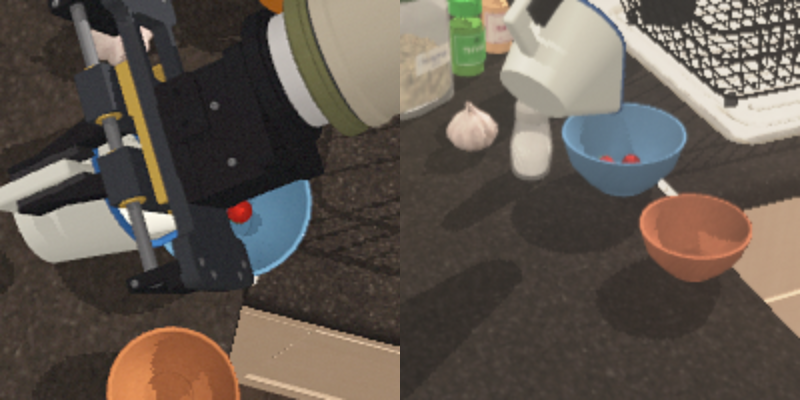

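In the scene crop at least two tomatoes are in the blue bowl, at (606,160) and (631,160). I'll bring the jug back upright, back it away from the bowl and check the third.

Emit:
{"name": "apply_moves", "arguments": {"steps": [[0, -0.131, 0, -6, 0, 23, -1], [0, -0.262, 0, -13, 0, 45.5, -1], [0, -0.393, 0, -24, 0, 66, -1], [0, -0.5236, 0, -37, 0, 86, -1], [0, -0.654, 0, -53, 0, 103, -1], [0, -0.785, 0, -70.5, 0, 119, -1], [0, -0.89, 0, -87, 0, 129, -1], [0, -0.995, 0, -103, 0, 138.5, -1], [0, -0.995, 0, -103, 0, 138.5, -1], [0, -0.995, 0, -103, 0, 138.5, -1]]}}

```text
time: 11.95
ee_pos: [0.4922, 0.4098, 0.0692]
eef_rot: [0.606, 0.795, -0.003, -0.003]
ft_force: [0.6, 0.4, -1.7]
width: 0.0117
grip_force: 50.0
```

Run:
```python
from h import *; s,M=log()
c=r.camera("top"); d=r.camera("scene"); jug(c)
cv2.imwrite("pics/8.png",np.hstack([cv2.resize(c["pixels"][100:300,300:500,::-1],(400,400)),cv2.resize(d["pixels"][130:330,230:430,::-1],(400,400))]))
for n,x in(("top",c),("scene",d)):
    P,H,S,V,Z,circ,inb=fit(x); m=(((H<6)|(H>174))&(S>170)&(V>90)).astype(np.uint8)
    k,l,st,ce=cv2.connectedComponentsWithStats(m)
    for i in range(1,k):
        if st[i,4]>8: print(n,st[i],np.median(P[l==i],0).round(3))
```

```text
t 11.95 q [-0.34   0.558 -0.568  1.553  0.314  1.131 -0.706] p [0.4922 0.4098 0.0692] w 0.0117 g 49.98109957203269 F [ 0.6  0.4 -1.7]
[[-0.265  0.964 -0.008]
 [ 0.964  0.265 -0.001]
 [ 0.002 -0.008 -1.   ]]
[ 386  161   69   43 1315] [0.594 0.176 0.043] [0.545 0.139 0.02 ] [0.612 0.241 0.062]
```

View pics/8.png

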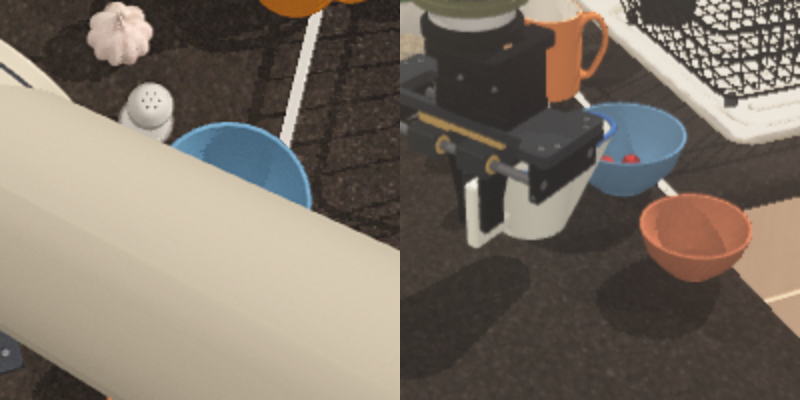

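The third tomato is hidden by the arm. I'll set the jug down 50 mm further back, release, rise clear and look.

Emit:
{"name": "apply_moves", "arguments": {"steps": [[0, 0, 0, 15, 0, 0, -1], [0, 0, 0, 35, 0, 0, -1], [0, 0, 0, 50, 0, 5, -1], [0, 0, 0, 50, 0, 18, -1], [0, 0, 0, 50, 0, 28, -1], [0, 0, 0, 50, 0, 33, -1], [0, 0, 0, 50, 0, 36, -1], [0, 0, 0, 50, 0, 36, -1], [0, 0, 0, 50, 0, 36, -1], [0, 0, 0, 50, 0, 36, 0], [0, 0, 0, 50, 0, 36, 0], [0, 0, 0, 50, 0, 36, 0], [0, 0, 0, 50, 0, 36, 0], [0, 0, 0, 50, 0, 36, 0], [0, 0, 0, 50, 0, 36, 0], [0, 0, 0, 50, 0, 36, 0], [0, 0, 0, 50, 0, 36, 0], [0, 0, 0, 50, 0, 36, 0]]}}

```text
time: 13.55
ee_pos: [0.4826, 0.4548, 0.0344]
eef_rot: [0.609, 0.793, -0.002, -0.002]
ft_force: [-0.2, -0.1, 0.0]
width: 0.0431
grip_force: 0.0
```

```bash
python3 -c "from h import *; log()"
```

```text
t 13.55 q [-0.425  0.639 -0.553  1.512  0.355  1.097 -0.792] p [0.4826 0.4548 0.0344] w 0.0431 g 0.0 F [-0.2 -0.1  0. ]
[[-0.259  0.966 -0.005]
 [ 0.966  0.259 -0.001]
 [ 0.001 -0.005 -1.   ]]
```

Emit:
{"name": "apply_moves", "arguments": {"steps": [[0, 0, 0, 0, 0, -30, 0], [0, 0, 0, 0, 0, -70, 0], [0, 0, 0, 0, 0, -110, 0], [0, 0, 0, 0, 0, -150, 0], [0, 0, 0, 0, 0, -190, 0], [0, 0, 0, 0, 0, -210, 0], [0, 0, 0, -523, -171, -210, 0], [0, 0, 0, -523, -171, -210, 0], [0, 0, 0, -523, -171, -210, 0], [0, 0, 0, -523, -171, -210, 0], [0, 0, 0, -523, -171, -210, 0], [0, 0, 0, -523, -171, -210, 0], [0, 0, 0, -523, -171, -210, 0], [0, 0, 0, -523, -171, -210, 0], [0, 0, 0, -523, -171, -210, 0], [0, 0, 0, -523, -171, -210, 0], [0, 0, 0, -523, -171, -210, 0], [0, 0, 0, -523, -171, -210, 0], [0, 0, 0, -523, -171, -210, 0], [0, 0, 0, -523, -171, -210, 0]]}}

```text
time: 15.22
ee_pos: [0.4527, -0.1016, 0.245]
eef_rot: [0.612, 0.791, -0.003, -0.001]
ft_force: [-0.8, -0.8, -0.4]
width: 0.044
grip_force: 0.0
```

Run:
```python
from h import *; s,M=log()
c=r.camera("top"); cv2.imwrite("pics/9.png",c["pixels"][...,::-1])
```

```text
t 15.2167 q [ 3.630e-01 -2.000e-02 -2.380e-01  1.817e+00 -1.000e-03  1.350e+00
  3.790e-01] p [ 0.4527 -0.1016  0.245 ] w 0.044 g 0.0 F [-0.8 -0.8 -0.4]
[[-0.251  0.968 -0.006]
 [ 0.968  0.251 -0.003]
 [-0.001 -0.006 -1.   ]]
```

View pics/9.png

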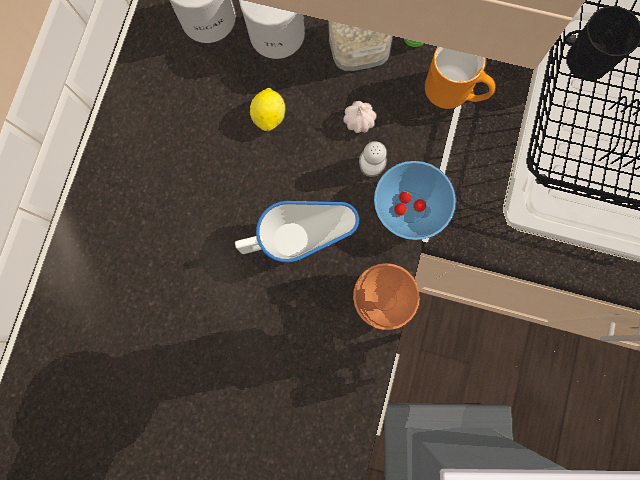

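All three tomatoes are in the blue bowl, at (405,197), (401,209) and (420,205). The empty jug stands upright at (295,235), and the terracotta bowl is still at (387,297).

```bash
python3 -c "from h import *; print(r.close_job())"
```

```text
the job is handed in; nothing more can be done
None
```

I handed the job in at about 15 s: all three tomatoes are in the blue bowl, the empty jug is upright on the worktop and released, and the terracotta bowl was not moved; the hand-in call returned no verdict.

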